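Turn the stamp carousel to the red-handled stamp and hold it there

ROBOT

A 7-joint arm with a two-finger parallel gripper is mounted at the origin on a cart in front of the work surface, level with it; the furniture and walls round the work are solid. World frame = base frame: x ahead of the robot, y to its left, z up, the work surface at z = 0. Lengths are in m, angles in rad, forces in N, time in s.
With the tool pointing down it reaches from about 0.4 to 0.85 m from the base axis. Payload 10.4 kg.
Tool frame: the origin (TCP) lies midway between the tips of the shut fingers; the grasp point (between the pads) lies 19 mm behind it; x points along the fingers, y is the direction in which the jaws open and shut, and the axes are right-handed (so a half turn about x gives the same grasp; the last joint's range is limited). The gripper opens to 87 mm and grips with 3 to 60 N. Pads are 19 mm wide; open, the fingers measure 117 mm over their backs; the gripper's body (75 mm by 190 mm) begins 51 mm behind the grasp point.
Start: joints at [-1.37, 0.332, -0.065, 1.46, 0.022, 1.35, -0.088], TCP at [0.139, 0.609, 0.223] pointing down, gripper open.
Joint ranges: [-2.6, 2.6], [-0.5, 2.12], [-1.47, 1.34], [0.16, 2.42], [-1.27, 4.41], [0.06, 2.06], [-2.6, 2.6]. Speed limits (rad/s): [2.22, 2.22, 2.79, 2.79, 3.14, 3.14, 3.14].

INTERFACE

Orientations are given as a unit quaternion [x, y, z, w].
In Python, from bench import * gives the robot as it stands.
- The arm moves only by the shell command python3 -m inch 'ROWS' [FORCE]. ROWS is JSON, a list that holds one entry, the list of rows, each a list of 7 numbers: the shift along the world's x, y, z each as a share of 120 mm, from -1 to 1, then the turn, a rotation vector about the world's x, y, z each as a share of 2 pi rad, from -1 to 1, then the closure, from 0 (fully open) to 1 (shut). A call has 1 to 10 rows; each row is the pose to reach, as a shift and turn from the pose commanded when the call began, turning the shorter way round; what a row does not reach only later rows make up. A row lasts 1/10 s, in which the tool goes at most 50 mm and 8.59 degrees, less where a joint would pass 70% of its speed; a pose out of reach is approached as far as the arm can. A call with a number of a shift or a turn outside -1 to 1 is refused whole. A call with a gripper value outside its range is refused whole. The fingers move at their own pace and stop on an object; FORCE is the grip in N (left out, the last holds). Time passes only in rows, so rows that repeat a pose let the fingers close. It gives the time, the measured TCP pose, the force and the opening at its end, in the units of the state.
- read_state(): the state, without advancing time (a new reading comes with each control period).
- camera(name): name is "scene" or "top" or "wrist"; returns the picture (480x640x3 uint8, red, green, blue); there is no depth.
- get_calibration(name): a dict with "fx", "fy", "cx", "cy" (pixels), "xyz" and "attitude" of the camera in the world. Camera axes: x right, y up, looking along -z (the intrinsics and any distortion apply to the point x, -y, -z); pixel columns grow to the right and rows downward; lengths in m; the calibration is good to about 2 mm. A picture is of the moment at which its call begins: read the wrist's pose just before it. get_calibration takes no time and is no camera call; for the wrist camera it gives the pose at the moment of the call.
- close_job(): hands the job in, once; it reports no verdict.
The state is a dict: "time": time; "joint_positions": joint angles; "joint_vel": joint speeds; "joint_torque": joint torques, N m; "ee_pos": TCP position; "eef_rot": TCP orientation; "ft_force": force on the tool from outside, world axes, zero at the start; "torque": the same for the moment, N m; "width": finger opening in m.
Only numpy, scipy, OpenCV 4.12 (cv2) and the standard library are available. Lean on these libraries where they do the work, as an engineer would, in place of code of your own. Each camera call takes 0.05 s, during which the arm holds its last target.

TASK

First take the brake off the stamp carousel by setting its lever to the green dot (not on to the white one); do not force the deck round while the brake is on. Then slowly and smoothly turn the deck by its blue post until the red-handled stamp stands at the front, straight in line with the yellow wedge, and finish while still holding the post there with the deck still, since its spring takes it back when let go. Leave the lever at the green dot, keep all four stamps standing in their cups and leave everything else on the table alone.

Things in the scene. Friction and masses are not known exactly. Their poses are not given: they have to be found in the camera images.
- carousel_base: Grey fixed foot of the stamp carousel: a disc 236 mm across and 16 mm high, with a lower round ear at its front right for the brake. Origin: on the carousel's turning axis, at table height; z up, -x is the carousel's front, where a small yellow wedge on the foot points at the deck. Its place and heading vary
- front_place (a point): the point at the top of the turning deck, 55 mm from the turning axis on the front side (straight in from the yellow wedge, at base x -55 mm, y 0, z 34 mm): where the red-handled stamp shall stand. It belongs to the foot and does not turn
- deck: Pale wooden turning disc, 216 mm across, top 34 mm above the table; turns about the vertical axis through its origin (also the foot's). Four round cups (59 mm inside, rims 8 mm high) 55 mm from the axis at 45, 135, 225, 315 deg from its +x. Brake off, it turns up to 3.3 rad either way against a spring (0.2 N m/rad) that returns it to its start heading when let go
- deck_post (a point): gripping point on the deck's only handle, a blue upright round post, 14 mm diameter, 90 mm from the axis on the deck's own -x side, 34 to 130 mm above the table; this point is on its centre line, 110 mm above the table. The post may turn between the fingers. Stamps near it reach 120 mm above the table
- brake (a joint): steel brake lever's angle in rad about a vertical pivot, counter-clockwise from above positive. Its white tip points to painted dots on the ear: red dot 0 (brake on: below about 0.35 a rubber shoe presses on the deck's rim), green dot 0.75 (brake off, run), white dot 1.4 (cleaning; stop at 1.45). Starts at 0 to 0.12, stays where it is left; takes about 2 N at its post
- brake_post (a point): gripping point on the brake lever's black upright round post, 14 mm in diameter, on its centre line 74 mm above the table (post from 29 to 91 mm above the table), 60 mm out from the pivot
- brake_pivot (a point): point on the brake lever's vertical pivot axis, 70 mm above the table, fixed on the foot
- red_stamp: rubber stamp with a red handle and a wooden block, 27x34x77 mm, loose, standing upright in one of the deck's four cups (which one varies) on a narrow foot 18x34 mm, so it topples if the deck is jerked; origin at the centre of its underside, z up
- pale_stamp: rubber stamp with a pale wooden handle, 29x45x84 mm, standing loose in another cup; origin at the centre of its underside
- dark_stamp: rubber stamp with a dark brown handle, 30x50x80 mm, standing loose in another cup; origin at the centre of its underside
- wide_stamp: rubber stamp with a pale wooden handle and a wider block, 30x36x86 mm, standing loose in another cup; origin at the centre of its underside
- ink_pad: dark blue ink-pad tin, 86x120x19 mm, loose bystander left of the carousel; origin at the centre of its underside
- tape_roll: brown roll of parcel tape, 96 mm across and 48 mm high, loose bystander on the right; origin at the centre of its underside
- parcel_small: small brown parcel, 89x114x61 mm, loose bystander on the right; origin at the centre of its underside
There are look-alikes about, which are no part of the job. Leave any orange or turquoise look-alike of the pale_stamp alone.

How it is judged:
On the way, in this order (a step that is already met when the one before it is completed fails the run):
1. the brake lever is set to the green dot with the deck still where it was (value of joint brake between 0.6 and 0.9 rad and distance of deck_post from where it was at the start of the episode below 0.015 m), for 0.2 s.
2. the red-handled stamp is brought to the front and the deck is held there by the fingers (value of joint brake between 0.6 and 0.9 rad and y of red_stamp in the frame of carousel_base between -0.01 and 0.01 m and x of red_stamp in the frame of carousel_base below -0.035 m and angle between red_stamp's own z axis and vertical below 0.2 rad and contact force between the fingers and deck above 0.5 N and angular speed of deck below 0.08 rad/s), for 0.3 s.
At the end, for the whole second after the job is handed in: Red-handled stamp upright at the front, its centre within 10 mm sideways of the line from axis to yellow wedge; fingers still hold the deck (over 0.5 N), deck still (under 0.08 rad/s); brake lever at the green dot (0.60 to 0.90 rad); all four stamps upright in their cups (all of step 2 and angle between each of pale_stamp, dark_stamp, wide_stamp's own z axis and vertical below 0.2 rad and distance between each of red_stamp, pale_stamp, dark_stamp, wide_stamp and deck below 0.08 m); the arm keeps its last pose, push and grip.
It fails at once if the deck is forced round while the brake is on (value of joint brake below 0.35 rad and distance of deck_post from where it was at the start of the episode above 0.015 m).
It fails at once if a stamp is knocked over (angle between any of red_stamp, pale_stamp, dark_stamp, wide_stamp's own z axis and vertical above 0.5 rad).
It fails at once if another thing on the table is knocked away from its place (distance of any of ink_pad, tape_roll, parcel_small from where it was at the start of the episode above 0.03 m).
It also fails if it takes over 62 s, if anything falls off the work surface, if the arm or the gripper's body presses on something with over 40 N, if the wrist force passes 120 N, or if a joint passes its speed limit or range.

## Working session

There is one attempt and no reset: what is moved stays moved. The work goes in short steps, Python scripts to look and compute and a shell command to move; the robot and the scene stay as the last step left them, time stands still between calls to the robot, and variables do not carry over. Pictures are saved under pics/ and viewed, and the job is handed in when it is done.

```bash
ls; mkdir -p pics; python3 - <<'E'
from bench import *
import cv2
print(read_state())
for n in("scene","top","wrist"):
    print(n,get_calibration(n)); cv2.imwrite(f"pics/{n}0.png",camera(n)[:,:,::-1])
E
```

```text
pics
{'time': 0.0, 'joint_positions': array([-1.36961229,  0.33287001, -0.06469475,  1.46095237,  0.02161169,
        1.34987833, -0.08849593]), 'joint_vel': array([ 1.21547876e-03, -1.67734398e-03, -5.43833231e-04, -5.34672270e-04,
        5.08783461e-04,  5.09892801e-04,  3.32907340e-05]), 'joint_torque': array([-2.50117246e-04, -6.23240662e+01,  2.47763208e-02, -3.89908934e+01,
       -6.12008781e-02,  3.95159447e-02,  1.54932427e-04]), 'ee_pos': array([0.13862757, 0.60903677, 0.22174981]), 'eef_rot': array([ 0.07844806,  0.70271384, -0.07944504,  0.70265756]), 'ft_force': array([-0.23753516,  0.54646949, -0.17532062]), 'torque': array([-0.0070717 , -0.02353875, -0.01193096]), 'width': 0.08729359792421607}
scene {'fx': 553.4486398692079, 'fy': 553.4486398692079, 'cx': 326.42930648757175, 'cy': 244.53061633606174, 'xyz': array([-0.08338346, -0.7454041 ,  0.81110723]), 'attitude': array([ 0.43360943, -0.14224014, -0.26921397,  0.84810049])}
top {'fx': 556.3905390345845, 'fy': 556.3905390345845, 'cx': 319.96693566307096, 'cy': 237.98564131996707, 'xyz': array([0.40866963, 0.05221309, 1.59917812]), 'attitude': array([-0.03195868,  0.01941509,  0.70985341, -0.70335612])}
wrist {'fx': 345.5210835003398, 'fy': 345.5210835003398, 'cx': 319.8740632253931, 'cy': 242.85580222591062, 'xyz': array([0.06306511, 0.62671347, 0.38338565]), 'attitude': array([-0.11210432, -0.08873007,  0.61695284,  0.7739049 ])}
```

View pics/scene0.png

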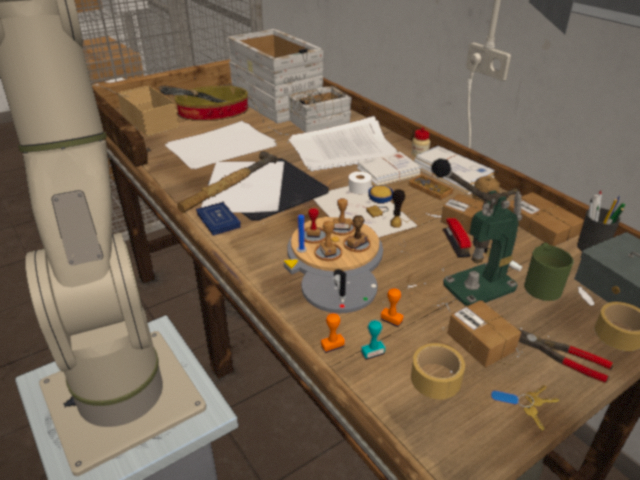

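View pics/top0.png

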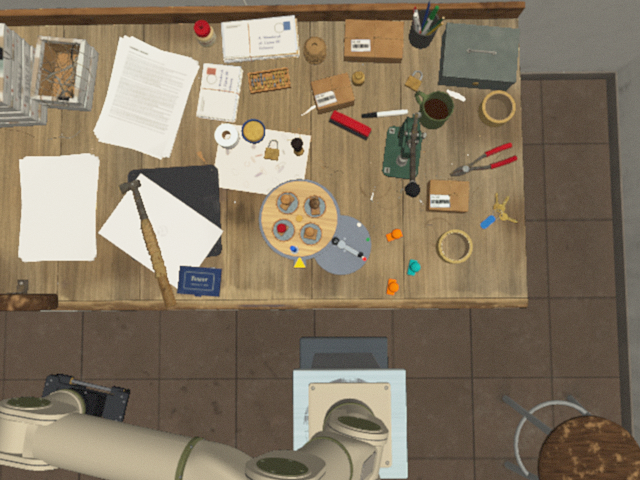

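View pics/wrist0.png

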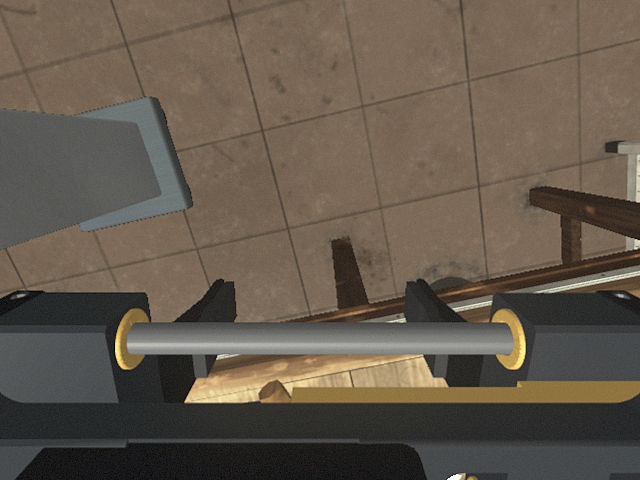

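The top view shows the carousel at about (300,219), the wedge at (299,263), the blue post at (293,248), the red stamp at (282,229), and the lever around (350,248). I'll zoom in on those.

```bash
python3 - <<'E'
import cv2
a=cv2.imread("pics/top0.png")[165:285,245:405]; cv2.imwrite("pics/top0z.png",cv2.resize(a,(800,600),interpolation=cv2.INTER_CUBIC))
a=cv2.imread("pics/scene0.png")[180:330,270:430]; cv2.imwrite("pics/scene0z.png",cv2.resize(a,(640,600),interpolation=cv2.INTER_CUBIC))
E
```

```text
(no output)
```

View pics/top0z.png

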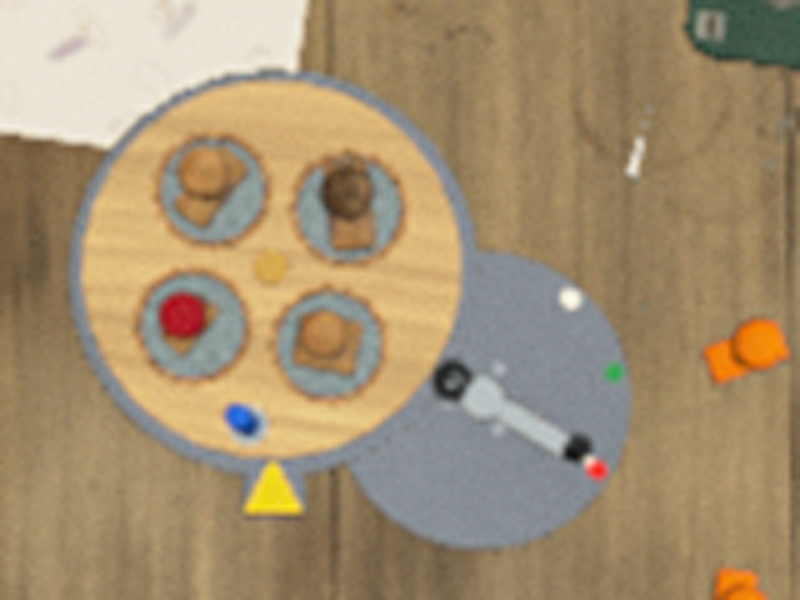

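View pics/scene0z.png

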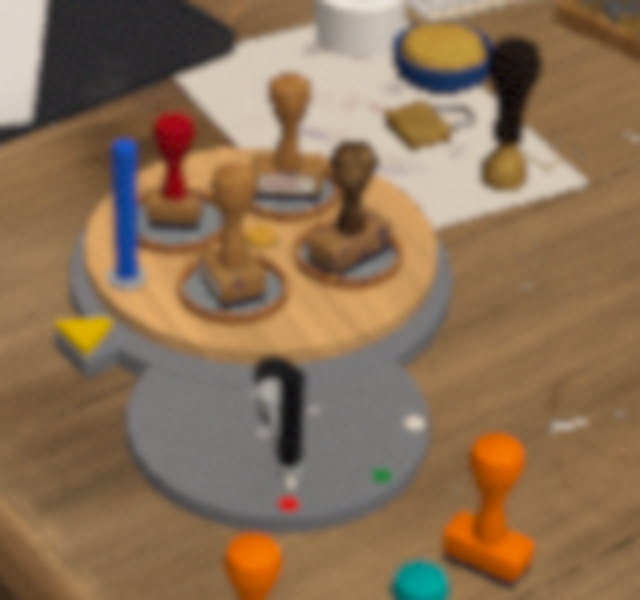

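```bash
cat > h.py <<'E'
import numpy as np
from scipy.spatial.transform import Rotation as R
def ray(c,u,v):
    d=np.array([(u-c["cx"])/c["fx"],-(v-c["cy"])/c["fy"],-1.]); return R.from_quat(c["attitude"]).apply(d)
def at(c,u,v,z):
    d=ray(c,u,v); o=np.array(c["xyz"]); return o+d*(z-o[2])/d[2]
def proj(c,p):
    q=R.from_quat(c["attitude"]).inv().apply(np.array(p)-c["xyz"]); return np.array([c["cx"]+c["fx"]*q[0]/-q[2],c["cy"]-c["fy"]*q[1]/-q[2]])
E
python3 - <<'E'
from bench import *
from h import *
c=get_calibration("top"); s=get_calibration("scene")
T=lambda x,y:(245+(x+.5)/5-.5,165+(y+.5)/5-.5)
S=lambda x,y:(270+(x+.5)/4-.5,180+(y+.5)/4-.5)
np.set_printoptions(precision=4,suppress=True)
for n,x,y,z in [("deckc",271.5,270,.034),("decktopedge",271,80,.034),("deckL",80,268,.034),("deckR",464,268,.034),("deckB",271,460,.034),("wedgetip",272,465,.016),("wedgeL",245,515,.016),("wedgeR",302,515,.016),("post",237,412,.13),("postbase",247,422,.034),("red",183,314,.111),("pivot",485,397,.03),("bpost top",577,443,.091),("reddot",598,469,.012),("green",614,373,.012),("white",571,298,.012),("earc",485,400,.01)]:
    print(n,at(c,*T(x,y),z))
for n,x,y,z in [("post",124,143,.13),("postbase",127,283,.034),("wedgetip",113,322,.016),("bposttop",290,370,.091),("bpostbase",290,462,.029),("reddot",288,504,.012),("green",381,475,.012),("white",414,423,.012),("red",173,120,.111)]:
    print("S",n,at(s,*S(x,y),z))
E
```

```text
deckc [0.5783 0.1387 0.034 ]
decktopedge [0.687  0.1383 0.034 ]
deckL [0.5806 0.2473 0.034 ]
deckR [0.5783 0.0298 0.034 ]
deckB [0.4708 0.1396 0.034 ]
wedgetip [0.4686 0.14   0.016 ]
wedgeL [0.4403 0.1556 0.016 ]
wedgeR [0.44   0.1231 0.016 ]
post [0.4926 0.1521 0.13  ]
postbase [0.4923 0.153  0.034 ]
red [0.5467 0.1822 0.111 ]
pivot [0.5054 0.0186 0.03  ]
bpost top [ 0.4762 -0.0296  0.091 ]
reddot [ 0.4648 -0.0456  0.012 ]
green [ 0.5195 -0.0555  0.012 ]
white [ 0.5628 -0.0316  0.012 ]
earc [0.5049 0.0182 0.01  ]
S post [0.4885 0.1498 0.13  ]
S postbase [0.4864 0.1467 0.034 ]
S wedgetip [0.4713 0.1395 0.016 ]
S bposttop [ 0.4722 -0.0313  0.091 ]
S bpostbase [ 0.4725 -0.0333  0.029 ]
S reddot [ 0.4632 -0.0447  0.012 ]
S green [ 0.5189 -0.0549  0.012 ]
S white [ 0.5617 -0.031   0.012 ]
S red [0.5422 0.1793 0.111 ]
```

```bash
python3 - <<'E'
from bench import *
from h import *
np.set_printoptions(precision=4,suppress=True)
print(R.from_quat(read_state()["eef_rot"]).as_matrix())
c=get_calibration("top")
for u,v in [(396,234),(393,286),(413,268)]: print(at(c,u,v,.08))
print(at(c,200,280,.019))
E
```

```text
[[-0.0002  0.2219  0.9751]
 [-0.001   0.9751 -0.2219]
 [-1.     -0.0011  0.    ]]
[ 0.5283 -0.1292  0.08  ]
[ 0.3868 -0.1185  0.08  ]
[ 0.4351 -0.1736  0.08  ]
[0.4074 0.422  0.019 ]
```

```bash
python3 -m inch '[[[1,-0.6,0.2,0,0,-0.05,0],[1,-0.6,0.2,0,0,-0.05,0],[1,-0.6,0.2,0,0,-0.05,0],[1,-0.6,0.2,0,0,-0.05,0]]]' 20
python3 -m inch '[[[0.8,-1,0,0,0,-0.05,0],[0.8,-1,0,0,0,-0.05,0],[0.8,-1,0,0,0,-0.05,0],[0.8,-1,0,0,0,-0.05,0]]]'
python3 -m inch '[[[0.5,-1,0,0,0,-0.05,0],[0.5,-1,0,0,0,-0.05,0],[0.5,-1,0,0,0,-0.05,0],[0.5,-1,0,0,0,-0.05,0]]]'
```

```text
time: 0.55
ee_pos: [0.2658, 0.5339, 0.2478]
eef_rot: [0.192, 0.68, -0.191, 0.682]
ft_force: [-0.7, 0.9, 0.8]
width: 0.087
time: 0.95
ee_pos: [0.3596, 0.412, 0.2469]
eef_rot: [0.295, 0.642, -0.295, 0.643]
ft_force: [0.3, 0.3, -0.1]
width: 0.0871
time: 1.35
ee_pos: [0.4171, 0.293, 0.2468]
eef_rot: [0.391, 0.588, -0.391, 0.589]
ft_force: [-0.1, 0.2, -0.4]
width: 0.0873
```

```bash
python3 -m inch '[[[0.2,-1,0,0,0,-0.05,0],[0.2,-1,0,0,0,-0.05,0],[0.2,-1,0,0,0,-0.05,0],[0.2,-1,0,0,0,-0.05,0]]]'
python3 -m inch '[[[0,-1,0,0,0,-0.05,0],[0,-1,0,0,0,-0.05,0],[0,-1,0,0,0,-0.05,0],[0,-1,0,0,0,-0.05,0],[0,-1,0,0,0,-0.05,0]]]'
python3 - <<'E'
from bench import *
import cv2
s=read_state();print(s["ee_pos"],get_calibration("wrist"))
cv2.imwrite("pics/w1.png",camera("wrist")[:,:,::-1])
cv2.imwrite("pics/s1.png",camera("scene")[:,:,::-1])
E
```

```text
time: 1.75
ee_pos: [0.4394, 0.175, 0.2468]
eef_rot: [0.478, 0.521, -0.478, 0.521]
ft_force: [-0.3, 1.2, 0.7]
width: 0.0871
time: 2.25
ee_pos: [0.4387, 0.0593, 0.2466]
eef_rot: [0.552, 0.442, -0.552, 0.442]
ft_force: [0.2, -0.3, 0.5]
width: 0.0869
[0.43872217 0.05930542 0.24664057] {'fx': 345.5210835003398, 'fy': 345.5210835003398, 'cx': 319.8740632253931, 'cy': 242.85580222591062, 'xyz': array([0.45570519, 0.1352057 , 0.40822495]), 'attitude': array([-0.14159702,  0.01551825, -0.1091379 ,  0.98376745])}
```

View pics/w1.png

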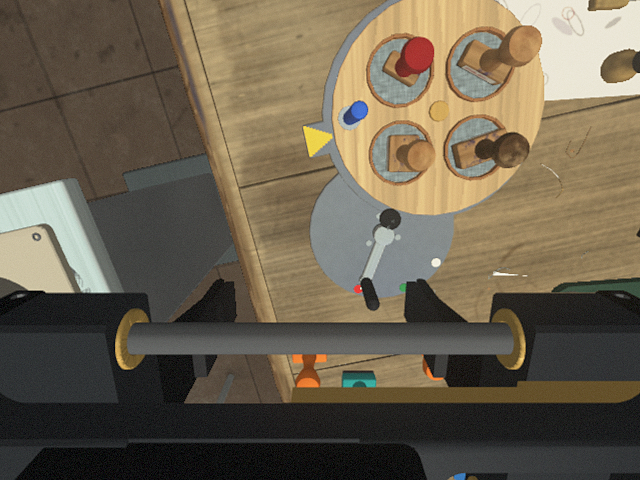

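View pics/s1.png

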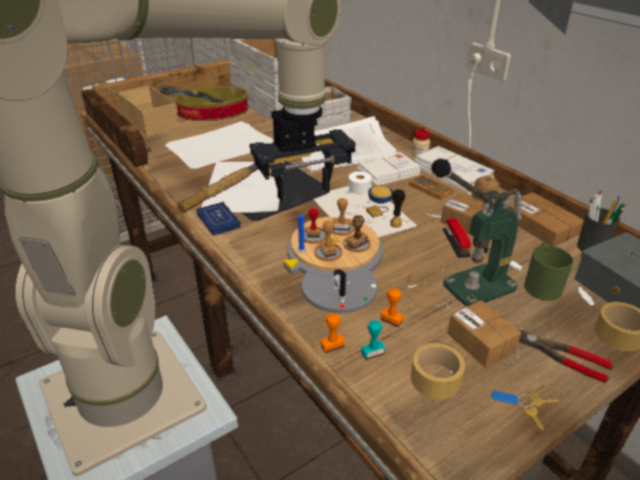

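```bash
python3 - <<'E'
from h import *
np.set_printoptions(precision=4,suppress=True)
from bench import *
c=get_calibration("wrist")
for n,u,v,z in [("bposttop",372,304,.091),("bpostbase",366,284,.029),("pivot",384,233,.03),("reddot",358,288,.012),("green",403,287,.012),("white",436,263,.012),("bluetop",359,109,.13),("bluebase",349,124,.034),("deckc",438,110,.034),("wedgetip",332,140,.016),("wl",303,124,.016),("wr",308,157,.016),("redcup",400,70,.036),("redtop",419,55,.111)]: print(n,at(c,u,v,z))
print(proj(get_calibration("scene"),read_state()["ee_pos"]),proj(get_calibration("top"),read_state()["ee_pos"]))
E
```

```text
bposttop [ 0.4726 -0.0298  0.091 ]
bpostbase [ 0.4735 -0.035   0.029 ]
pivot [0.5047 0.0224 0.03  ]
reddot [ 0.4637 -0.0457  0.012 ]
green [ 0.5184 -0.0566  0.012 ]
white [ 0.5624 -0.0341  0.012 ]
bluetop [0.4895 0.1517 0.13  ]
bluebase [0.4885 0.1454 0.034 ]
deckc [0.5792 0.1389 0.034 ]
wedgetip [0.4688 0.1338 0.016 ]
wl [0.4419 0.1567 0.016 ]
wr [0.4393 0.122  0.016 ]
redcup [0.5468 0.1835 0.036 ]
redtop [0.5444 0.1811 0.111 ]
[303.421  194.0369] [326.894  266.1003]
```

```bash
python3 -m inch '[[[0.283,-0.75,0,0,0,0,0],[0.283,-0.75,-0.1,0,0,0,0],[0.283,-0.75,-0.4,0,0,0,0],[0.283,-0.75,-0.8,0,0,0,0],[0.283,-0.75,-0.9,0,0,0,0],[0.283,-0.75,-0.9,0,0,0,0]]]'
python3 - <<'E'
from bench import *
import cv2
s=read_state();print(s["ee_pos"])
cv2.imwrite("pics/w2.png",camera("wrist")[:,:,::-1])
cv2.imwrite("pics/s2.png",cv2.resize(camera("scene")[150:350,230:470,::-1],(720,600)))
E
```

```text
time: 2.95
ee_pos: [0.4718, -0.0315, 0.1375]
eef_rot: [-0.551, -0.442, 0.553, -0.441]
ft_force: [0.0, 0.1, 0.3]
width: 0.0867
[ 0.4717774  -0.03153191  0.1375411 ]
```

View pics/w2.png

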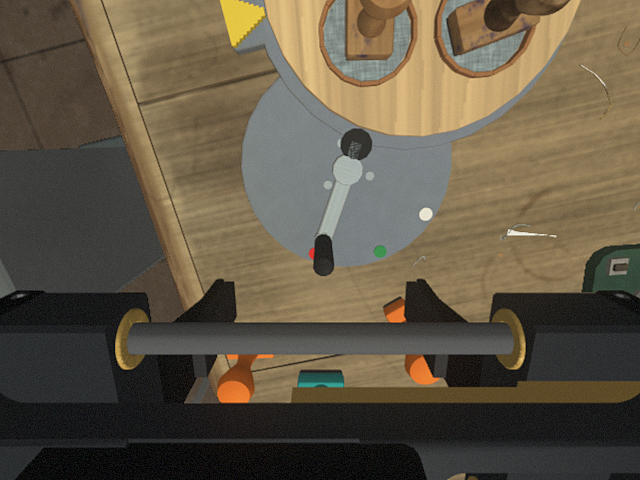

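View pics/s2.png

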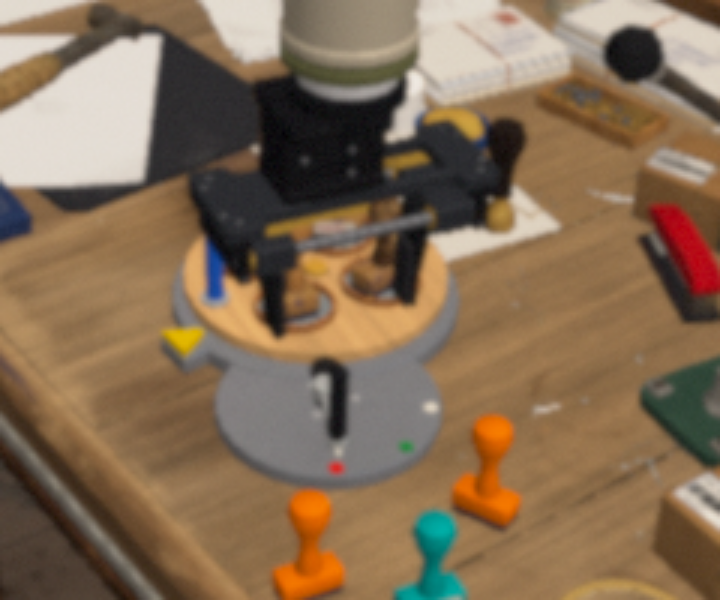

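```bash
python3 - <<'E'
from h import *
from bench import *
c=get_calibration("wrist")
for n,u,v,z in [("bposttop",323,268,.091),("base",322,241,.029),("pivot",348,170,.033),("green",380,251,.012)]: print(n,at(c,u,v,z))
E
python3 -m inch '[[[0.01,0,-0.2,0,0,0,0],[0.01,0,-0.4,0,0,0,0],[0.01,0,-0.6,0,0,0,0],[0.01,0,-0.67,0,0,0,0],[0.01,0,-0.67,0,0,0,0.5],[0.01,0,-0.67,0,0,0,0.7],[0.01,0,-0.67,0,0,0,0.85],[0.01,0,-0.67,0,0,0,0.9],[0.01,0,-0.67,0,0,0,0.9]]]' 15
```

```text
bposttop [ 0.47551455 -0.03340986  0.091     ]
base [ 0.47542599 -0.03299757  0.029     ]
pivot [0.50740128 0.01876353 0.033     ]
green [ 0.52225496 -0.05807799  0.012     ]
time: 3.95
ee_pos: [0.4742, -0.0324, 0.0588]
eef_rot: [0.553, 0.441, -0.552, 0.441]
ft_force: [-0.2, 0.1, 0.0]
width: 0.055
```

```bash
python3 -m inch '[[[0,0,0,0,0,0,0.9],[0,0,0,0,0,0,0.95],[0,0,0,0,0,0,1],[0,0,0,0,0,0,1],[0,0,0,0,0,0,1]]]' 15;python3 -m inch '[[[0,0,0,0,0,0,1],[0,0,0,0,0,0,1],[0,0,0,0,0,0,1],[0,0,0,0,0,0,1]]]' 15
```

```text
time: 4.45
ee_pos: [0.4738, -0.0326, 0.0582]
eef_rot: [-0.553, -0.441, 0.553, -0.441]
ft_force: [0.9, 0.1, -0.6]
width: 0.0149
time: 4.85
ee_pos: [0.4737, -0.0326, 0.0581]
eef_rot: [-0.553, -0.441, 0.553, -0.441]
ft_force: [-0.7, -0.6, 1.2]
width: 0.0134
```

```bash
python3 -m inch '[[[0.027,-0.015,0,0,0,0,1],[0.059,-0.031,0,0,0,0,1],[0.092,-0.043,0,0,0,0,1],[0.133,-0.057,0,0,0,0,1],[0.176,-0.066,0,0,0,0,1],[0.219,-0.072,0,0,0,0,1],[0.263,-0.073,0,0,0,0,1],[0.306,-0.072,0,0,0,0,1],[0.349,-0.066,0,0,0,0,1],[0.349,-0.066,0,0,0,0,1]]]'
python3 -m inch '[[[0,0,0,0,0,0,1],[0,0,0,0,0,0,1],[0,0,0,0,0,0,1]]]'
python3 - <<'E'
from h import *
from bench import *
import cv2
s=read_state();print(s["ee_pos"],s["ft_force"])
d=s["ee_pos"]-np.array([.5055,.0187,0]);print(np.degrees(np.arctan2(d[1],d[0])),np.hypot(d[0],d[1]))
cv2.imwrite("pics/w3.png",camera("wrist")[:,:,::-1])
E
```

```text
time: 5.85
ee_pos: [0.5167, -0.0403, 0.0581]
eef_rot: [0.553, 0.441, -0.552, 0.441]
ft_force: [-0.7, -0.0, 0.3]
width: 0.0137
time: 6.15
ee_pos: [0.5159, -0.0405, 0.0582]
eef_rot: [0.553, 0.441, -0.553, 0.441]
ft_force: [1.2, -0.8, -2.3]
width: 0.0132
[ 0.51593196 -0.04046738  0.05820703] [ 1.15025896 -0.77950539 -2.30171721]
-80.0007983630701 0.06007998879294454
```

View pics/w3.png

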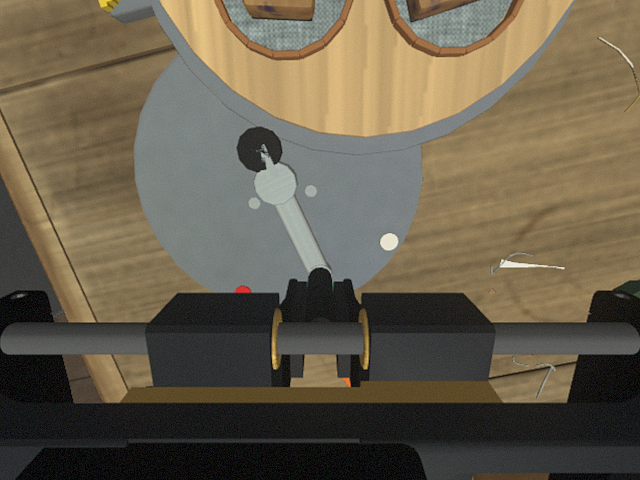

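The lever is at about -80° (dot at about -79°). I'll release it, rise and check.

```bash
python3 -m inch '[[[0,0,0,0,0,0,0.8],[0,0,0,0,0,0,0.5],[0,0,0,0,0,0,0.2],[0,0,0,0,0,0,0],[0,0,0,0,0,0,0],[0,0,0,0,0,0,0]]]'
python3 -m inch '[[[0,0,0.2,0,0,0,0],[0,0,0.5,0,0,0,0],[0,0,0.9,0,0,0,0],[0,0,1,0,0,0,0]]]'
python3 -m inch '[[[0,0,0.4,0,0,0,0],[0,0.2,0.5,0,0,0,0],[-0.3,0.6,0.5,0,0,0,0],[-0.5,0.9,0.5,0,0,0,0],[-0.5,0.9,0.5,0,0,0,0]]]'
python3 - <<'E'
from h import *
from bench import *
import cv2
s=read_state();print(s["ee_pos"],s["ft_force"])
c=get_calibration("wrist");print(c)
cv2.imwrite("pics/w4.png",camera("wrist")[:,:,::-1])
E
```

```text
time: 6.8
ee_pos: [0.5157, -0.0405, 0.0582]
eef_rot: [0.553, 0.441, -0.553, 0.441]
ft_force: [1.2, -0.2, 0.5]
width: 0.0495
time: 7.2
ee_pos: [0.5178, -0.0409, 0.1828]
eef_rot: [0.555, 0.44, -0.551, 0.442]
ft_force: [0.7, 0.7, -0.8]
width: 0.0813
time: 7.7
ee_pos: [0.453, 0.0727, 0.2379]
eef_rot: [0.551, 0.444, -0.551, 0.442]
ft_force: [1.1, 0.2, -0.6]
width: 0.087
[0.45299599 0.07270604 0.2379157 ] [ 1.05754346  0.15932894 -0.59815668]
{'fx': 345.5210835003398, 'fy': 345.5210835003398, 'cx': 319.8740632253931, 'cy': 242.85580222591062, 'xyz': array([0.46989671, 0.14845376, 0.39958554]), 'attitude': array([-0.14101884,  0.01590698, -0.10725029,  0.98405184])}
```

View pics/w4.png

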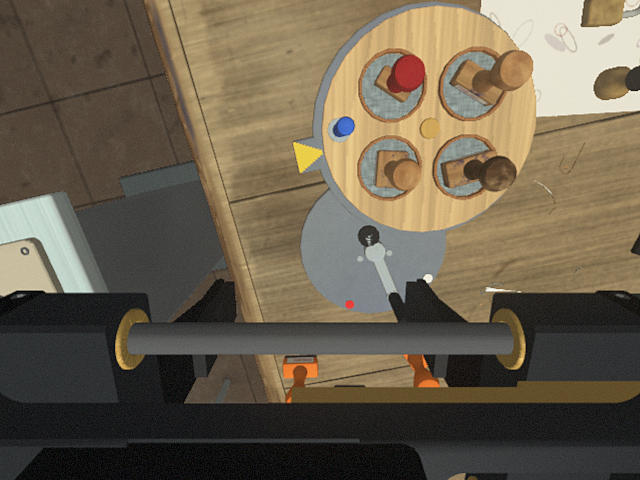

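```bash
python3 - <<'E'
from h import *
from bench import *
np.set_printoptions(precision=4,suppress=True)
c=get_calibration("wrist")
P={}
for n,u,v,z in [("pivot",375,252,.033),("leverend",394,294,.033),("red",349,304,.012),("white",428,278,.012),("axis",429,128,.036),("bluetop",344,126,.13),("bluebase",339,131,.034),("redtop",407,73,.105),("redblock",398,86,.05),("redcup",391,86,.04),("wl",293,141,.016),("wr",300,174,.016),("wt",323,157,.016)]: P[n]=at(c,u,v,z);print(n,P[n])
a=lambda p,q:np.degrees(np.arctan2(*(P[q]-P[p])[[1,0]]))
print(a("pivot","leverend"),a("pivot","red"),a("pivot","white"),a("axis","bluetop"),a("axis","redtop"),a("axis","redcup"))
E
```

```text
pivot [0.5053 0.0178 0.033 ]
leverend [ 0.5179 -0.0372  0.033 ]
red [ 0.4643 -0.049   0.012 ]
white [ 0.5639 -0.0359  0.012 ]
axis [0.5803 0.1355 0.036 ]
bluetop [0.4909 0.1534 0.13  ]
bluebase [0.4921 0.1522 0.034 ]
redtop [0.5482 0.1816 0.105 ]
redblock [0.5528 0.1791 0.05  ]
redcup [0.5486 0.1815 0.04  ]
wl [0.4432 0.1532 0.016 ]
wr [0.4424 0.118  0.016 ]
wt [0.4708 0.1301 0.016 ]
-77.11887196923979 -121.55999806016031 -42.49994362245352 168.6731848624052 124.7986535146146 124.56796949559339
```

```bash
python3 -m inch '[[[0.29,0.7,0,0,0,-0.236,0],[0.29,0.7,0,0,0,-0.236,0.1],[0.29,0.7,0,0,0,-0.236,0.2],[0.29,0.7,0,0,0,-0.236,0.3],[0.29,0.7,0,0,0,-0.236,0.3],[0.29,0.7,0,0,0,-0.236,0.3],[0.29,0.7,0,0,0,-0.236,0.3],[0.29,0.7,0,0,0,-0.236,0.3],[0.29,0.7,0,0,0,-0.236,0.3],[0.29,0.7,0,0,0,-0.236,0.3]]]'
python3 -m inch '[[[0,0,-0.1,0,0,-0.005,0.3],[0,0,-0.2,0,0,-0.005,0.3],[0,0,-0.5,0,0,-0.005,0.3],[0,0,-0.5,0,0,-0.005,0.3]]]'
python3 - <<'E'
from h import *
from bench import *
import cv2
s=read_state();print(s["ee_pos"],s["joint_positions"]);print(R.from_quat(s["eef_rot"]).as_matrix())
c=get_calibration("wrist")
cv2.imwrite("pics/w5.png",camera("wrist")[:,:,::-1])
cv2.imwrite("pics/s5.png",cv2.resize(camera("scene")[150:350,230:470,::-1],(720,600)))
print(c)
E
```

```text
time: 8.75
ee_pos: [0.4912, 0.1504, 0.2379]
eef_rot: [0.705, -0.051, -0.705, -0.05]
ft_force: [-0.1, 0.4, -0.1]
width: 0.061
time: 9.15
ee_pos: [0.488, 0.1502, 0.1735]
eef_rot: [-0.703, 0.06, 0.707, 0.057]
ft_force: [-1.2, 0.3, -1.0]
width: 0.0609
[0.48797827 0.15018135 0.17354372] [-0.88559133  0.11847828  0.5372282   1.84500704 -0.06327194  1.20285727
 -2.06364003]
[[-0.0065262  -0.16386754 -0.98646076]
 [-0.00398368 -0.98646968  0.16389538]
 [-0.99997077  0.00499936  0.00578511]]
{'fx': 345.5210835003398, 'fy': 345.5210835003398, 'cx': 319.8740632253931, 'cy': 242.85580222591062, 'xyz': array([0.56575046, 0.13829046, 0.33463818]), 'attitude': array([ 0.09584743, -0.10955666,  0.75529797, -0.63901141])}
```

View pics/w5.png

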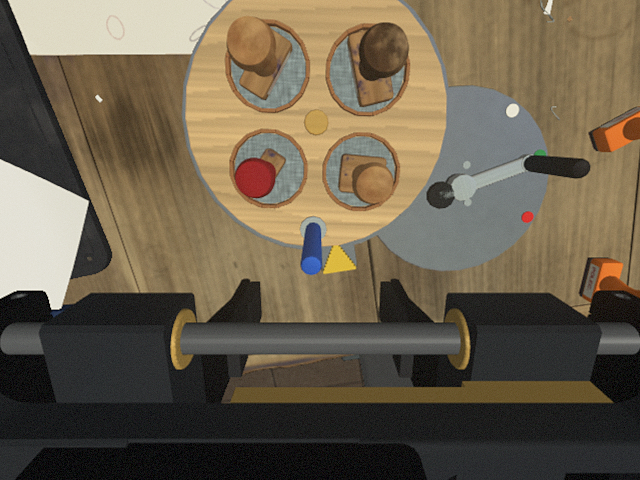

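View pics/s5.png

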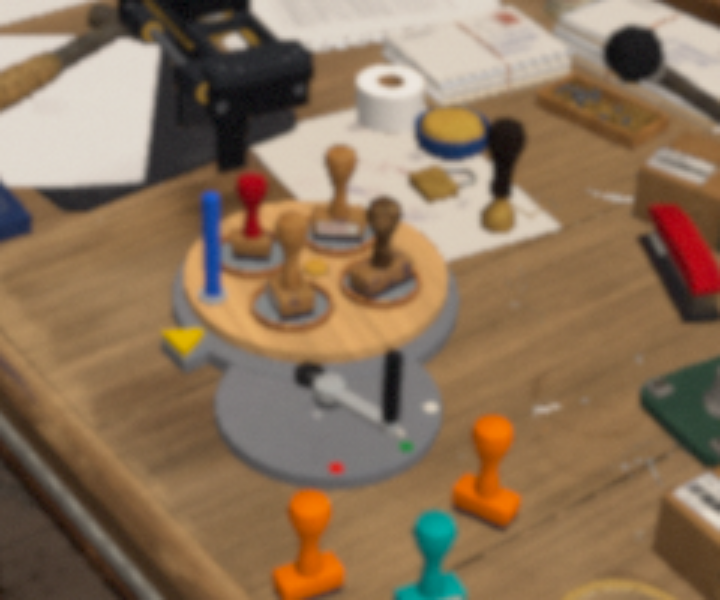

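```bash
python3 - <<'E'
from h import *
from bench import *
np.set_printoptions(precision=4,suppress=True)
c=get_calibration("wrist");s=read_state()
print(s["ee_pos"],s["ft_force"])
for n,u,v,z in [("bluetop",312,266,.13),("bluebase",313,230,.034),("axis",316,122,.036),("redtop",256,178,.105),("redcup",269,167,.04),("wt",335,246,.016)]: print(n,at(c,u,v,z))
print(proj(c,[.4905,.1515,.13]))
E
```

```text
[0.4902 0.151  0.1778] [ 0.045  -0.3654  0.1277]
bluetop [0.4915 0.1562 0.13  ]
bluebase [0.4911 0.1573 0.034 ]
axis [0.5822 0.1389 0.036 ]
redtop [0.5505 0.1844 0.105 ]
redcup [0.5531 0.1843 0.04  ]
wt [0.4671 0.14   0.016 ]
[319.4371 266.3525]
```

```bash
python3 -m inch '[[[0,0.02,-0.2,0,0,0,0.3],[0,0.02,-0.4,0,0,0,0.3],[0,0.02,-0.6,0,0,0,0.3],[0,0.02,-0.68,0,0,0,0.3],[0,0.02,-0.68,0,0,0,0.3]]]'
python3 -m inch '[[[0,0,0,0,0,0,0.5],[0,0,0,0,0,0,0.55],[0,0,0,0,0,0,0.6],[0,0,0,0,0,0,0.65],[0,0,0,0,0,0,0.7],[0,0,0,0,0,0,0.74],[0,0,0,0,0,0,0.78],[0,0,0,0,0,0,0.8],[0,0,0,0,0,0,0.82],[0,0,0,0,0,0,0.84]]]' 10
python3 -m inch '[[[0,0,0,0,0,0,0.86],[0,0,0,0,0,0,0.88],[0,0,0,0,0,0,0.9],[0,0,0,0,0,0,0.92],[0,0,0,0,0,0,0.95],[0,0,0,0,0,0,1],[0,0,0,0,0,0,1],[0,0,0,0,0,0,1],[0,0,0,0,0,0,1]]]' 10
python3 - <<'E'
from h import *
from bench import *
import cv2
s=read_state();print(s["ee_pos"],s["ft_force"],s["joint_positions"])
print(get_calibration("wrist"))
cv2.imwrite("pics/w6.png",camera("wrist")[:,:,::-1])
E
```

```text
time: 9.75
ee_pos: [0.4905, 0.1538, 0.0966]
eef_rot: [-0.704, 0.059, 0.705, 0.059]
ft_force: [0.7, -0.2, 0.5]
width: 0.0609
time: 10.75
ee_pos: [0.4905, 0.154, 0.0966]
eef_rot: [-0.705, 0.059, 0.705, 0.059]
ft_force: [-1.0, -0.2, 0.6]
width: 0.015
time: 11.65
ee_pos: [0.4905, 0.1539, 0.0966]
eef_rot: [-0.705, 0.059, 0.705, 0.059]
ft_force: [-1.5, 0.6, 0.3]
width: 0.0136
[0.49050057 0.15392612 0.09655815] [-1.4677337   0.6230274   0.32554471] [-0.86614139  0.2137723   0.52828029  1.92586419 -0.12470569  1.0339255
 -2.02184467]
{'fx': 345.5210835003398, 'fy': 345.5210835003398, 'cx': 319.8740632253931, 'cy': 242.85580222591062, 'xyz': array([0.56719313, 0.14121004, 0.25810742]), 'attitude': array([ 0.09201086, -0.10908334,  0.75622448, -0.63856038])}
```

View pics/w6.png

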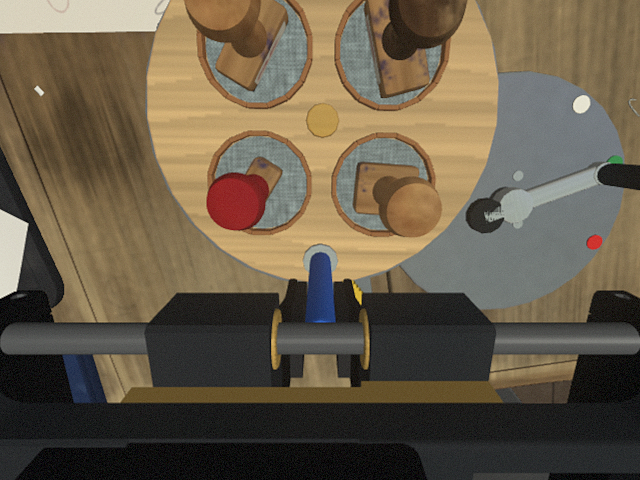

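```bash
python3 - <<'E'
from h import *
from bench import *
import cv2
np.set_printoptions(precision=4,suppress=True)
c=get_calibration("wrist")
P={}
for n,u,v,z in [("axis",322,120,.036),("redtop",236,201,.098),("redcup",260,183,.042),("post",320,254,.034)]:
    P[n]=at(c,u,v,z); print(n,P[n])
a=lambda q:np.degrees(np.arctan2(*(P[q]-P["axis"])[[1,0]]))
for q in P: print(q,a(q),np.linalg.norm((P[q]-P["axis"])[:2]))
im=cv2.imread("pics/w6.png")[120:250,180:330]; cv2.imwrite("pics/w6z.png",cv2.resize(im,(690,598),interpolation=cv2.INTER_CUBIC))
E
```

```text
axis [0.5791 0.1379 0.036 ]
redtop [0.5473 0.1843 0.098 ]
redcup [0.5488 0.182  0.042 ]
post [0.4943 0.1535 0.034 ]
axis 0.0 0.0
redtop 124.40172464066357 0.056209906703569304
redcup 124.43039888641397 0.05349694888652051
post 169.55452459010144 0.0862159428636579
```

View pics/w6z.png

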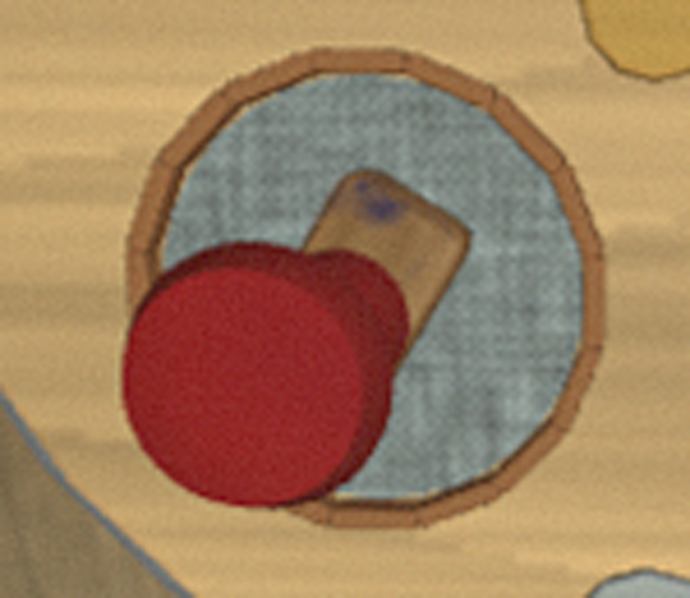

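```bash
python3 - <<'E'
import numpy as np
r=.0899;p0=np.radians(170.1);tot=54.9;T=9.
def s(t):
    v=tot/(T-1)
    if t<1: return v*t*t/2
    if t>T-1: return tot-v*(T-t)**2/2
    return v*(t-.5)
f=lambda t:(r*np.cos(p0+np.radians(s(t))),r*np.sin(p0+np.radians(s(t))))
for k in range(9):
    x0,y0=f(k);rows=[]
    for i in range(1,11):
        x,y=f(k+i/10);rows.append("[%.4f,%.4f,0,0,0,%.4f,1]"%((x-x0)/.12,(y-y0)/.12,(s(k+i/10)-s(k))/360))
    print(k,"[["+",".join(rows)+"]]")
E
```

```text
0 [[[-0.0001,-0.0004,0,0,0,0.0001,1],[-0.0003,-0.0018,0,0,0,0.0004,1],[-0.0007,-0.0040,0,0,0,0.0009,1],[-0.0012,-0.0071,0,0,0,0.0015,1],[-0.0018,-0.0111,0,0,0,0.0024,1],[-0.0026,-0.0159,0,0,0,0.0034,1],[-0.0035,-0.0217,0,0,0,0.0047,1],[-0.0044,-0.0284,0,0,0,0.0061,1],[-0.0054,-0.0359,0,0,0,0.0077,1],[-0.0064,-0.0444,0,0,0,0.0095,1]]]
1 [[[-0.0010,-0.0089,0,0,0,0.0019,1],[-0.0018,-0.0179,0,0,0,0.0038,1],[-0.0026,-0.0268,0,0,0,0.0057,1],[-0.0032,-0.0357,0,0,0,0.0076,1],[-0.0037,-0.0447,0,0,0,0.0095,1],[-0.0041,-0.0537,0,0,0,0.0114,1],[-0.0045,-0.0626,0,0,0,0.0133,1],[-0.0047,-0.0716,0,0,0,0.0153,1],[-0.0048,-0.0806,0,0,0,0.0172,1],[-0.0048,-0.0896,0,0,0,0.0191,1]]]
2 [[[0.0001,-0.0090,0,0,0,0.0019,1],[0.0003,-0.0179,0,0,0,0.0038,1],[0.0007,-0.0269,0,0,0,0.0057,1],[0.0011,-0.0359,0,0,0,0.0076,1],[0.0017,-0.0448,0,0,0,0.0095,1],[0.0023,-0.0538,0,0,0,0.0114,1],[0.0031,-0.0627,0,0,0,0.0133,1],[0.0039,-0.0716,0,0,0,0.0152,1],[0.0049,-0.0806,0,0,0,0.0172,1],[0.0060,-0.0895,0,0,0,0.0191,1]]]
3 [[[0.0012,-0.0089,0,0,0,0.0019,1],[0.0025,-0.0178,0,0,0,0.0038,1],[0.0039,-0.0266,0,0,0,0.0057,1],[0
[... 1153 characters left out ...]
,0,0,0.0172,1],[0.0466,-0.0766,0,0,0,0.0191,1]]]
7 [[[0.0052,-0.0073,0,0,0,0.0019,1],[0.0104,-0.0146,0,0,0,0.0038,1],[0.0157,-0.0218,0,0,0,0.0057,1],[0.0211,-0.0290,0,0,0,0.0076,1],[0.0266,-0.0361,0,0,0,0.0095,1],[0.0322,-0.0431,0,0,0,0.0114,1],[0.0379,-0.0501,0,0,0,0.0133,1],[0.0436,-0.0570,0,0,0,0.0153,1],[0.0495,-0.0638,0,0,0,0.0172,1],[0.0554,-0.0705,0,0,0,0.0191,1]]]
8 [[[0.0057,-0.0063,0,0,0,0.0018,1],[0.0108,-0.0120,0,0,0,0.0034,1],[0.0154,-0.0169,0,0,0,0.0049,1],[0.0195,-0.0211,0,0,0,0.0061,1],[0.0229,-0.0247,0,0,0,0.0071,1],[0.0257,-0.0276,0,0,0,0.0080,1],[0.0279,-0.0298,0,0,0,0.0087,1],[0.0295,-0.0314,0,0,0,0.0091,1],[0.0304,-0.0323,0,0,0,0.0094,1],[0.0308,-0.0327,0,0,0,0.0095,1]]]
```

```bash
python3 -m inch '[[[0,-0.001,0,0,0,0,1],[0,-0.002,0,0,0,0.001,1],[-0.001,-0.004,0,0,0,0.001,1],[-0.001,-0.007,0,0,0,0.002,1],[-0.002,-0.011,0,0,0,0.003,1],[-0.003,-0.016,0,0,0,0.004,1],[-0.004,-0.022,0,0,0,0.005,1],[-0.005,-0.029,0,0,0,0.006,1],[-0.006,-0.036,0,0,0,0.008,1],[-0.007,-0.045,0,0,0,0.01,1]]]' 15
python3 -m inch '[[[-0.001,-0.009,0,0,0,0.002,1],[-0.002,-0.018,0,0,0,0.004,1],[-0.003,-0.027,0,0,0,0.006,1],[-0.003,-0.036,0,0,0,0.008,1],[-0.004,-0.045,0,0,0,0.01,1],[-0.004,-0.054,0,0,0,0.012,1],[-0.004,-0.063,0,0,0,0.013,1],[-0.005,-0.072,0,0,0,0.015,1],[-0.005,-0.081,0,0,0,0.017,1],[-0.005,-0.09,0,0,0,0.019,1]]]'
python3 - <<'E'
from h import *
from bench import *
import cv2
s=read_state();print(s["ee_pos"],s["ft_force"],s["joint_positions"][-1])
d=s["ee_pos"]-np.array([.579,.1385,0]);print(np.degrees(np.arctan2(d[1],d[0])),np.hypot(d[0],d[1]))
cv2.imwrite("pics/w7.png",camera("wrist")[:,:,::-1])
E
```

```text
time: 12.7
ee_pos: [0.4897, 0.1485, 0.0966]
eef_rot: [0.706, -0.037, -0.706, -0.036]
ft_force: [-0.9, -0.6, -0.5]
width: 0.0133
time: 13.7
ee_pos: [0.4891, 0.1376, 0.0966]
eef_rot: [-0.707, -0.006, 0.707, -0.006]
ft_force: [-1.0, 0.2, -0.4]
width: 0.0134
[0.48905151 0.1376195  0.09655777] [-1.0389105   0.18181504 -0.43275702] -1.8186239809858842
-179.43915259021435 0.08995280380424032
```

View pics/w7.png

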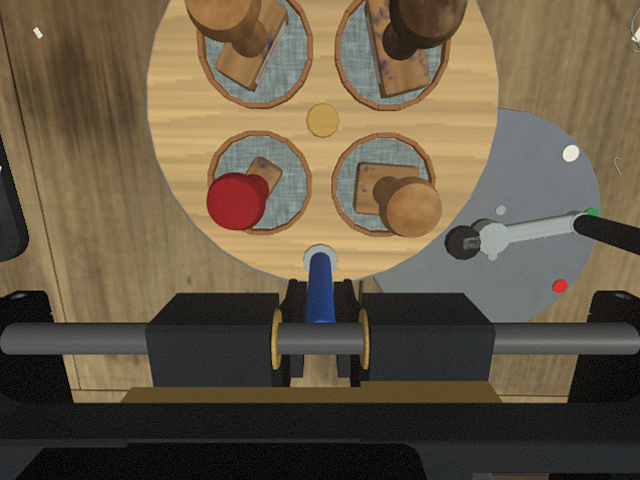

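The deck turns with the tool and the stamps haven't moved. Continuing.

```bash
python3 -m inch '[[[0,-0.009,0,0,0,0.002,1],[0,-0.018,0,0,0,0.004,1],[0.001,-0.027,0,0,0,0.006,1],[0.001,-0.036,0,0,0,0.008,1],[0.002,-0.045,0,0,0,0.01,1],[0.002,-0.054,0,0,0,0.012,1],[0.003,-0.063,0,0,0,0.013,1],[0.004,-0.072,0,0,0,0.015,1],[0.005,-0.081,0,0,0,0.017,1],[0.006,-0.09,0,0,0,0.019,1]]]'
python3 -m inch '[[[0.001,-0.009,0,0,0,0.002,1],[0.003,-0.018,0,0,0,0.004,1],[0.004,-0.027,0,0,0,0.006,1],[0.005,-0.036,0,0,0,0.008,1],[0.007,-0.044,0,0,0,0.01,1],[0.009,-0.053,0,0,0,0.011,1],[0.011,-0.062,0,0,0,0.013,1],[0.013,-0.071,0,0,0,0.015,1],[0.015,-0.079,0,0,0,0.017,1],[0.017,-0.088,0,0,0,0.019,1]]]'
python3 -m inch '[[[0.002,-0.009,0,0,0,0.002,1],[0.005,-0.017,0,0,0,0.004,1],[0.007,-0.026,0,0,0,0.006,1],[0.01,-0.035,0,0,0,0.008,1],[0.012,-0.043,0,0,0,0.01,1],[0.015,-0.052,0,0,0,0.011,1],[0.018,-0.06,0,0,0,0.013,1],[0.021,-0.069,0,0,0,0.015,1],[0.024,-0.077,0,0,0,0.017,1],[0.027,-0.086,0,0,0,0.019,1]]]'
python3 - <<'E'
from h import *
from bench import *
s=read_state()
d=s["ee_pos"]-np.array([.579,.1385,0]);print(np.degrees(np.arctan2(d[1],d[0]))+360,np.hypot(d[0],d[1]))
E
```

```text
time: 14.75
ee_pos: [0.4897, 0.1268, 0.0965]
eef_rot: [-0.705, -0.048, 0.706, -0.048]
ft_force: [-2.8, -0.0, 1.6]
width: 0.0133
time: 15.75
ee_pos: [0.4917, 0.1162, 0.0965]
eef_rot: [-0.701, -0.09, 0.702, -0.09]
ft_force: [-5.4, 0.8, 2.6]
width: 0.0132
time: 16.75
ee_pos: [0.495, 0.1058, 0.0965]
eef_rot: [-0.695, -0.131, 0.695, -0.132]
ft_force: [-5.3, -0.3, 2.6]
width: 0.0136
201.2747190543142 0.09019225001268316
```

```bash
python3 -m inch '[[[0.002,-0.009,0,0,0,0.002,1],[0.005,-0.017,0,0,0,0.004,1],[0.008,-0.026,0,0,0,0.006,1],[0.011,-0.034,0,0,0,0.008,1],[0.014,-0.042,0,0,0,0.01,1],[0.017,-0.051,0,0,0,0.011,1],[0.02,-0.059,0,0,0,0.013,1],[0.024,-0.067,0,0,0,0.015,1],[0.027,-0.075,0,0,0,0.017,1],[0.031,-0.084,0,0,0,0.019,1]]]'
python3 -m inch '[[[0.004,-0.008,0,0,0,0.002,1],[0.009,-0.016,0,0,0,0.004,1],[0.013,-0.024,0,0,0,0.006,1],[0.018,-0.032,0,0,0,0.008,1],[0.022,-0.04,0,0,0,0.01,1],[0.026,-0.047,0,0,0,0.011,1],[0.031,-0.055,0,0,0,0.013,1],[0.036,-0.062,0,0,0,0.015,1],[0.041,-0.07,0,0,0,0.017,1],[0.046,-0.077,0,0,0,0.019,1]]]'
python3 - <<'E'
from h import *
from bench import *
import cv2
s=read_state()
d=s["ee_pos"]-np.array([.579,.1385,0]);print(np.degrees(np.arctan2(d[1],d[0]))+360,np.hypot(d[0],d[1]))
cv2.imwrite("pics/w8.png",camera("wrist")[:,:,::-1])
E
```

```text
time: 17.75
ee_pos: [0.4992, 0.0962, 0.0966]
eef_rot: [0.686, 0.173, -0.685, 0.173]
ft_force: [1.8, 3.1, -4.7]
width: 0.0132
time: 18.75
ee_pos: [0.5046, 0.087, 0.0966]
eef_rot: [0.674, 0.213, -0.674, 0.213]
ft_force: [3.0, 4.5, -6.0]
width: 0.0133
214.67800122285138 0.09045517325221476
```

View pics/w8.png

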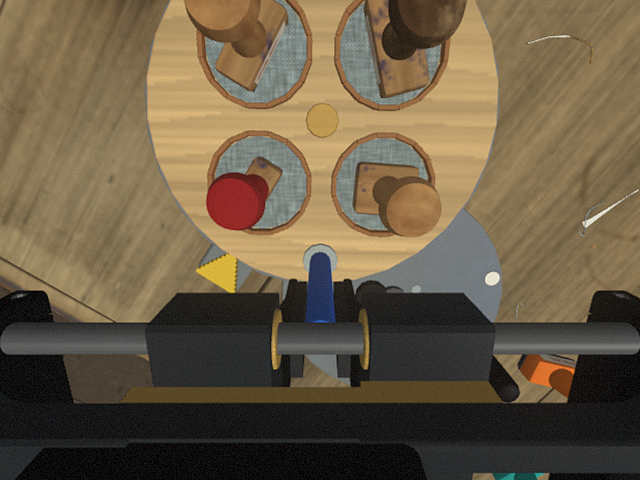

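```bash
python3 -m inch '[[[0.005,-0.007,0,0,0,0.002,1],[0.01,-0.015,0,0,0,0.004,1],[0.016,-0.022,0,0,0,0.006,1],[0.021,-0.029,0,0,0,0.008,1],[0.027,-0.036,0,0,0,0.01,1],[0.032,-0.043,0,0,0,0.011,1],[0.038,-0.05,0,0,0,0.013,1],[0.044,-0.057,0,0,0,0.015,1],[0.05,-0.064,0,0,0,0.017,1],[0.055,-0.07,0,0,0,0.019,1]]]'
python3 -m inch '[[[0.006,-0.006,0,0,0,0.002,1],[0.011,-0.012,0,0,0,0.003,1],[0.015,-0.017,0,0,0,0.005,1],[0.02,-0.021,0,0,0,0.006,1],[0.023,-0.025,0,0,0,0.007,1],[0.026,-0.028,0,0,0,0.008,1],[0.028,-0.03,0,0,0,0.009,1],[0.03,-0.032,0,0,0,0.009,1],[0.031,-0.033,0,0,0,0.01,1],[0.031,-0.033,0,0,0,0.01,1]]]'
python3 - <<'E'
from h import *
from bench import *
import cv2
s=read_state()
d=s["ee_pos"]-np.array([.579,.1385,0]);print(np.degrees(np.arctan2(d[1],d[0]))+360,np.hypot(d[0],d[1]),s["ft_force"])
print(get_calibration("wrist"))
cv2.imwrite("pics/w9.png",camera("wrist")[:,:,::-1])
cv2.imwrite("pics/t9.png",cv2.resize(camera("top")[165:285,245:405,::-1],(800,600),interpolation=2))
cv2.imwrite("pics/s9.png",cv2.resize(camera("scene")[150:350,230:470,::-1],(720,600)))
E
```

```text
time: 19.8
ee_pos: [0.5111, 0.0787, 0.0966]
eef_rot: [0.66, 0.253, -0.66, 0.253]
ft_force: [2.3, 5.0, -4.8]
width: 0.0136
time: 20.8
ee_pos: [0.5147, 0.0747, 0.0966]
eef_rot: [0.652, 0.274, -0.652, 0.274]
ft_force: [1.4, 4.8, -4.3]
width: 0.0136
224.76783046564265 0.09054401371618889 [ 1.44639631  4.80908425 -4.32060627]
{'fx': 345.5210835003398, 'fy': 345.5210835003398, 'cx': 319.8740632253931, 'cy': 242.85580222591062, 'xyz': array([0.56918289, 0.1302964 , 0.25819334]), 'attitude': array([-0.13181014,  0.05397489, -0.37487228,  0.91606963])}
```

View pics/w9.png

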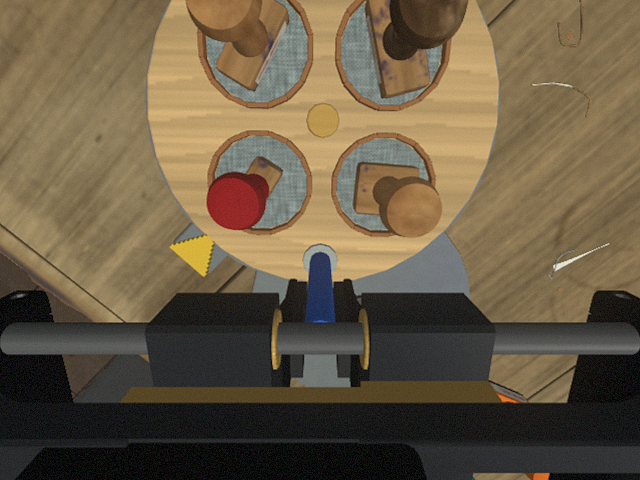

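View pics/t9.png

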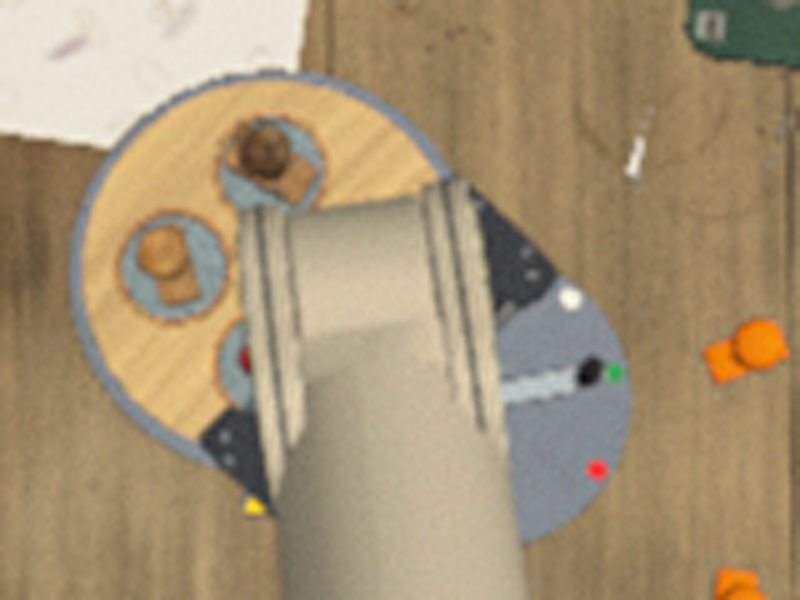

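View pics/s9.png

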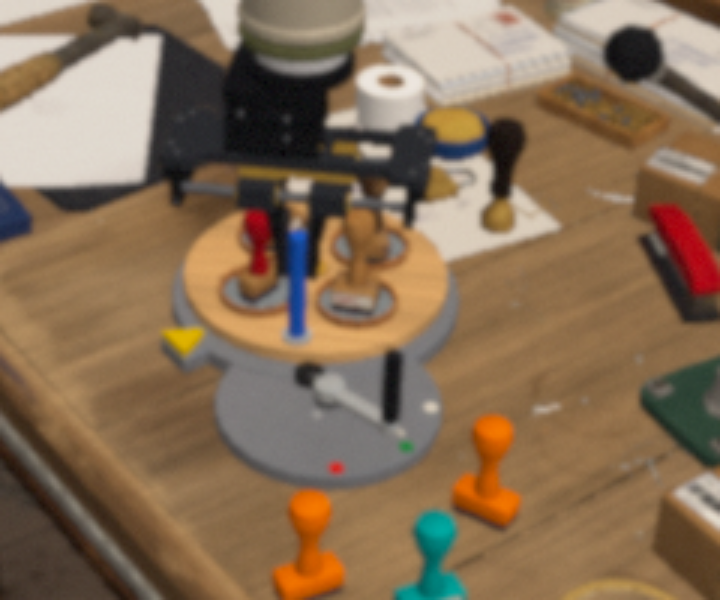

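```bash
python3 - <<'E'
from h import *
from bench import *
np.set_printoptions(precision=4,suppress=True)
c=get_calibration("wrist")
print(read_state()["ee_pos"])
P={}
for n,u,v,z in [("axis",322,120,.036),("redtop",236,201,.098),("redcup",260,183,.042),("w1",170,249,.016),("w2",213,236,.016),("w3",206,277,.016),("wc",196,254,.016)]:
    P[n]=at(c,u,v,z); d=P[n]-P["axis"]; print(n,P[n],np.degrees(np.arctan2(d[1],d[0])))
E
```

```text
[0.5148 0.0747 0.0966]
axis [0.5788 0.1382 0.036 ] 0.0
redtop [0.5225 0.1387 0.098 ] 179.54498230244138
redcup [0.5253 0.1387 0.042 ] 179.55594015139724
w1 [0.4375 0.1534 0.016 ] 173.88448312081036
w2 [0.4676 0.1377 0.016 ] -179.71399822306955
w3 [0.4394 0.1205 0.016 ] -172.76370898877323
wc [0.4481 0.1375 0.016 ] -179.67968576245366
```

Red is about 1 mm off the wedge line. I'll hold briefly, check it's still, and hand in.

```bash
python3 -m inch '[[[0,0,0,0,0,0,1],[0,0,0,0,0,0,1],[0,0,0,0,0,0,1],[0,0,0,0,0,0,1],[0,0,0,0,0,0,1],[0,0,0,0,0,0,1],[0,0,0,0,0,0,1],[0,0,0,0,0,0,1]]]'
python3 - <<'E'
from bench import *
s=read_state();print(s["ee_pos"],abs(s["joint_vel"]).max(),s["width"])
print(close_job())
E
```

```text
time: 21.75
ee_pos: [0.5147, 0.0747, 0.0966]
eef_rot: [0.652, 0.274, -0.652, 0.274]
ft_force: [2.0, 4.5, -5.2]
width: 0.0133
[0.51473759 0.07470792 0.09660963] 0.001472536992635612 0.013292383174881092
the job is handed in; nothing more can be done
None
```

I set the brake lever to the green dot and released it. I then gripped the blue post, turned the deck about 55° at no more than about 0.12 rad/s, and handed the job in at about 22 s while still holding it. `close_job()` gives no verdict, so the results below are my own measurements.

- **Red stamp:** at the front, about 1 mm sideways from the line between the axis and the yellow wedge (10 mm allowed).
- **Lever:** about 0.74–0.78 rad just after I set it. In the last pictures it still points at the green dot.
- **Hold:** fingers closed on the post at 13.3 mm opening with a 15 N grip setting. The tool's position was steady over the last 0.9 s and joint speeds were under 0.002 rad/s, so the deck was still.
- **Stamps:** all four were standing in their cups in the wrist picture after the turn.
- **Bystanders:** I never went near the ink pad, tape roll or parcel. I didn't measure them again at the end.

No check failed. Position estimates from the different cameras disagreed by up to about 5 mm, mostly on post and red-stamp positions. The wrist force held at about 5–7 N over the last part of the turn and while holding, well below the limits.

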